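# Seal drained baskets in the transport tub

### The arm

A 6-joint arm with a two-finger parallel gripper is mounted at the origin on the work surface. World frame = base frame: x ahead of the robot, y to its left, z up, the work surface at z = 0. Lengths are in m, angles in rad, forces in N, time in s.
With the tool pointing down it reaches from about 0.35 to 1 m from the base axis. Payload 7.1 kg.
Tool frame: the origin (TCP) lies between the finger pads; the fingertips stand 22 mm ahead of it and the grasp point (between the pads) lies 3 mm ahead of it; z points along the fingers, y is the line along which they close (so a half turn about z gives the same grasp; the last joint's range is limited). The gripper opens to 85 mm and grips with 20 to 120 N. Pads are 22 mm wide; open, the fingers measure 114 mm over their backs; the gripper's body (76 mm by 85 mm) begins 54 mm behind the grasp point. The pads swing forward as they close: fully open they stand 13 mm farther back than shut.
Start: joints at [-1.149, 0.423, 1.63, -0, 1.089, -0.019], TCP at [0.267, -0.565, 0.233] pointing down, gripper open.
Joint ranges: [-3, 3], [-0.9, 2.11], [0.09, 2.58], [-1.31, 4.45], [0.11, 2.69], [-2.54, 2.54]. Speed limits (rad/s): [2.39, 2.39, 3.01, 3.14, 3.14, 3.14].

### API

Orientations are given as a rotation vector (axis times angle).
In Python, from rig import manip gives the robot as it stands. The module is installed in compiled form; this text tells all that it offers. Calls block until the motion is done:
- manip.move_to(position, orientation): joint-space move of the TCP to a pose.
- manip.servo_line(position, orientation=None, rate=0.15): straight line of the TCP; orientation=None keeps the orientation; rate is the mean speed in m/s.
- manip.set_joints(angles): joint-space move.
- manip.command_gripper(opening, f_grip=None): finger opening in m; f_grip is the grip in N (None keeps the last); returns when the fingers have stopped.
- manip.hold(seconds).
- manip.solve_ik(position, orientation): joint angles nearest the present ones, or None.
- manip.camera(name): name is "scene" or "top" or "wrist"; returns a dict with "image" (400x640x3 uint8, red, green, blue), "fx", "fy", "cx", "cy" (pixels), "cam_to_world" (4x4, takes a point from camera to world coordinates); the wrist camera has in their place "mount" (4x4, takes a point from camera to tool coordinates, whose origin is the TCP and whose axes are the flange's). Camera axes: x right, y down, z forward; pixel columns grow to the right and rows downward; lengths in m; the calibration is good to about 2 mm. A picture is of the moment at which its call begins: read the wrist's pose just before it. There is no depth.
A pose or a line that the arm cannot do raises manip.IKError and nothing moves.
- manip.sign_off(): hands the job in; it is judged then, once.
Readings, each from a call of its own:
- manip.get_time(): time.
- manip.get_joint_positions(): joint angles.
- manip.get_joint_vel(): joint speeds.
- manip.get_tau(): joint torques, N m.
- manip.get_position(): TCP position.
- manip.get_ee_rot(): TCP orientation.
- manip.get_contact_force(): force on the tool from outside, world axes, zero at the start.
- manip.get_torque(): the same for the moment, N m.
- manip.get_width(): finger opening in m.
- manip.get_grip_force(): force on a finger pad.
Only numpy, scipy, OpenCV 4.12 (cv2) and the standard library are available. Lean on these libraries where they do the work, as an engineer would, in place of code of your own. Each camera call takes 0.05 s, during which the arm holds its last target. There are 200 camera calls.

### The job

Lift every steel basket hanging on the drip stand up and off its peg and stand it upright on the floor of the clear tub. When all are in, set the lid on the tub and then press it down at each corner in turn, all round, until the gasket has given way everywhere and the lid is fully home on the rim. Leave the glove box, bottle and beaker where they are.

Things in the scene. Friction and masses are not known exactly. Their poses are not given: they have to be found in the camera images.
- basket1_c (a point): Centre of a steel basket, 61 mm above its underside; z up. 122 mm tall, 90 g: a round cup (50 mm across, 24 mm tall, bottom-heavy), over it a strap bail 45 mm across (y), 14 mm wide (x), and above that a flat tab. Absent (None) in some starts; all baskets are equal.
- basket2_c (a point): Same for an equal basket. Tab: 10 mm thick (y), 16 mm wide (x), from 78 to 122 mm above the underside (its middle is about 36 mm above this centre).
- basket3_c (a point): Same for an equal basket. The bail's top is a shallow roof; hanging, the peg runs along the basket's x through the bail under the ridge (ridge underside 74 mm above the basket's underside). The tab is above the peg. Lifted over 40 mm while on the peg, the cup's rim strikes the peg from below.
- basket4_c (a point): Same for an equal basket. Hanging baskets rest on the peg by weight alone and swing a little if touched.
- stand: Fixed steel drip stand, 296 mm wide (y), 138 mm tall; origin on the table under its bar (bar at x = 10 mm, height 130 mm, end posts at y = +-140 mm with feet). Four pegs 8 mm thick, axis 130 mm up, at y = -99, -33, 33 and 99 mm, point to its -x. Place and yaw vary, at the robot's left or right.
- peg1 (a point): Top of the first peg (y = -99 mm) where its basket hangs, 45 mm to the stand's -x side. Every peg ends in an upturned tip 27 to 32 mm farther along -x, which rises to 148 mm above the table: a basket must rise 20 to 35 mm to clear it, then comes off along the stand's -x. Some pegs are empty.
- tub: Fixed clear open tub; origin at the centre of its underside, long side along x. Inside 216 (x) by 146 mm (y), floor 5 mm up, walls 5 mm, rim 108 mm up, with a flange outside (262 x 192 mm over all) level with the rim. Up to four baskets stand in it, two by two, 90 mm apart in x and 66 mm in y; fingers have more room to open along x.
- tub_rim (a point): Centre of the tub's mouth, at rim height. Four rubber gasket lengths at the corners of the flange (x = +-79 to +-127 mm, y = +-87 mm from here) stand 6 mm proud of the rim. Each is stiff, yields only to some 11 N and then stays down; the lid is home when its plate lies on the rim.
- lid: Loose lid, 320 g, origin under its centre, z up, x its long side. Flange plate 266 (x) x 198 (y), 8 to 15 mm up; hollow crown 206 x 136 mm, 37 mm high, whose walls reach below the plate as an 8 mm lip, with 5 mm play each side in the tub's mouth; fits either way round. Starts on the table on its lip. Plate top above the tub's underside: 121 mm loose on the gasket, 115 mm fully home.
- lid_handle (a point): Middle of the lid's handle, 59 mm above the lid's origin. A bar along x, 70 mm long, 12 mm thick (y), standing 42 mm above the crown.
- lid_corner1 (a point): Thumb mark (20 mm, grey) on top of the lid's flange plate at its +x +y corner: x +118 mm, y +86 mm from the lid's middle, over the gasket when the lid is on. Press here.
- lid_corner2 (a point): Thumb mark (20 mm, grey) on top of the lid's flange plate at its -x +y corner: x -118 mm, y +86 mm from the lid's middle, over the gasket when the lid is on. Press here.
- lid_corner3 (a point): Thumb mark (20 mm, grey) on top of the lid's flange plate at its -x -y corner: x -118 mm, y -86 mm from the lid's middle, over the gasket when the lid is on. Press here.
- lid_corner4 (a point): Thumb mark (20 mm, grey) on top of the lid's flange plate at its +x -y corner: x +118 mm, y -86 mm from the lid's middle, over the gasket when the lid is on. Press here.
- glove_box: Bystander: cardboard glove box 90 x 200 x 70 mm, origin under its centre.
- bottle: Bystander: amber bottle, 60 mm diameter, 140 mm tall, origin under its centre.
- beaker: Bystander: glass beaker, 70 mm diameter, 90 mm tall, origin under its centre.
Things that resemble listed ones, but are neither listed nor needed, are in the scene too. What is shaped like the part that bears basket4_c but red is not meant.

How it is judged:
By the outcome, as a careful person would: the job done as asked, in the order asked, and still so for the second after the job is handed in, with the robot touching nothing.
Of basket1, basket2, basket3, basket4 only 2 to 4 are there at a start; the rules pass over those that are not, and their reading is None.
At some moment in a run one of lid may be knocked a few centimetres aside while the robot is not near it.
Once in a run the grip may slacken for a moment while it holds something.
It also fails if it takes over 210 s, if anything falls off the work surface, if the arm or the gripper's body presses on something with over 40 N, if the wrist force passes 120 N, or if a joint passes its speed limit or range.

## Working session

There is one attempt and no reset: what is moved stays moved. The work goes in short steps, each a Python script; the robot and the scene stay as the last script left them, time stands still between calls to the robot, and variables do not carry over. Pictures are saved under pics/ and viewed, at most 14 in all, crops included, and the job is handed in when it is done.

```bash
mkdir -p pics; python3 - <<'E'
from rig import manip
import cv2,numpy as np
for n in ("scene","top"):
    c=manip.camera(n); cv2.imwrite(f"pics/{n}0.png",c["image"][:,:,::-1])
    print(n,c["fx"],c["fy"],c["cx"],c["cy"]);print(np.round(c["cam_to_world"],4).tolist())
c=manip.camera("wrist");print(np.round(c["mount"],4).tolist(),c["fx"],c["cx"],c["cy"])
print(manip.get_ee_rot(),manip.get_time())
E
```

```text
scene 456.54505460064036 456.54505460064036 317.4491512039031 204.70688355608212
[[0.522, 0.7232, -0.4522, 1.1926], [0.8529, -0.4497, 0.2654, -0.3468], [-0.0114, -0.5242, -0.8515, 1.284], [0.0, 0.0, 0.0, 1.0]]
top 467.7093997069812 467.7093997069812 317.8695314953106 199.8972273337359
[[-0.0037, -0.9953, 0.0965, 0.4533], [-1.0, 0.0038, 0.0006, 0.0098], [-0.0009, -0.0965, -0.9953, 1.3967], [0.0, 0.0, 0.0, 1.0]]
[[0.0007, -0.9528, -0.3036, 0.0781], [1.0, 0.0005, 0.0007, -0.0001], [-0.0005, -0.3036, 0.9528, -0.1426], [0.0, 0.0, 0.0, 1.0]] 281.47281524393475 314.04284515219183 196.65219992470395
[-3.06452266e+00 -6.86519837e-01  3.72841060e-04] 0.15
```

View pics/scene0.png

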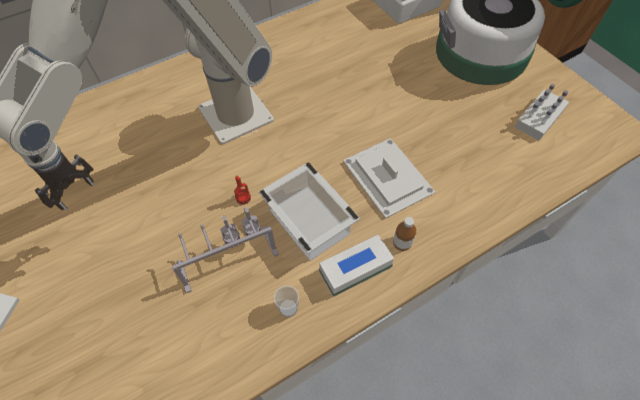

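View pics/top0.png

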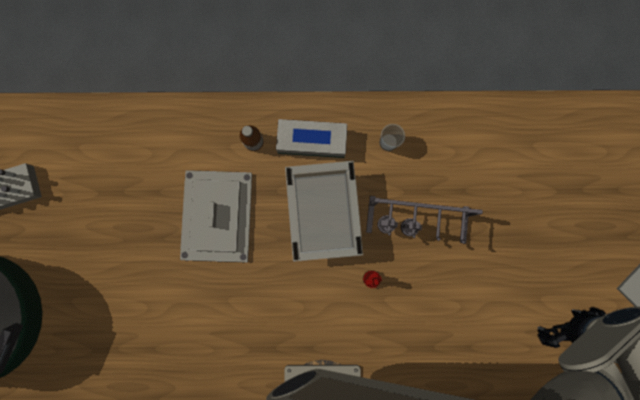

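The scene view shows the tub at about (310,208), the lid right of it at (388,177), and the stand left at (225,255). Baskets hang on the two pegs nearest the tub, and the red decoy is at (243,190). The top view shows tub (324,210), lid (217,217), stand bar from (372,201) to (475,212), and baskets near (388,225) and (409,228).

```bash
cat > h.py <<'E'
from rig import manip
import cv2,numpy as np
from scipy.spatial.transform import Rotation as R
def shot(n,save=None):
    if n=="wrist": p=manip.get_position();r=manip.get_ee_rot()
    c=manip.camera(n)
    if n=="wrist":
        T=np.eye(4);T[:3,:3]=R.from_rotvec(r).as_matrix();T[:3,3]=p
        c["cam_to_world"]=T@c["mount"]
    if save: cv2.imwrite(f"pics/{save}.png",c["image"][:,:,::-1])
    return c
def ray(c,u,v,z):
    T=np.array(c["cam_to_world"]);d=T[:3,:3]@[(u-c["cx"])/c["fx"],(v-c["cy"])/c["fy"],1]
    return T[:3,3]+d*(z-T[2,3])/d[2]
def proj(c,p):
    T=np.linalg.inv(c["cam_to_world"]);q=T[:3,:3]@np.array(p)+T[:3,3]
    return np.array([c["cx"]+c["fx"]*q[0]/q[2],c["cy"]+c["fy"]*q[1]/q[2]])
def down(a):  # tool pointing down, tool y (closing line) at world angle a from +x
    y=np.array([np.cos(a),np.sin(a),0]);z=np.array([0,0,-1.]);x=np.cross(y,z)
    return R.from_matrix(np.c_[x,y,z]).as_rotvec()
E
python3 - <<'E'
from h import *
c=shot("top");im=c["image"][110:300,170:490,::-1]
cv2.imwrite("pics/t1.png",cv2.resize(im,None,fx=2.5,fy=2.5,interpolation=cv2.INTER_CUBIC))
c2=shot("scene");im=c2["image"][130:310,140:440,::-1]
cv2.imwrite("pics/s1.png",cv2.resize(im,None,fx=2.6,fy=2.6,interpolation=cv2.INTER_CUBIC))
M=R.from_rotvec(manip.get_ee_rot()).as_matrix();print(M.round(2))
E
```

```text
[[ 0.9   0.43 -0.  ]
 [ 0.43 -0.9   0.  ]
 [ 0.   -0.   -1.  ]]
```

View pics/t1.png

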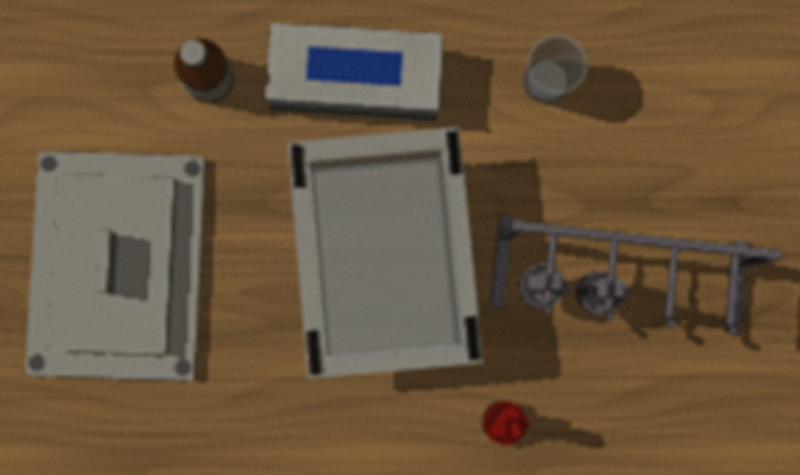

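View pics/s1.png

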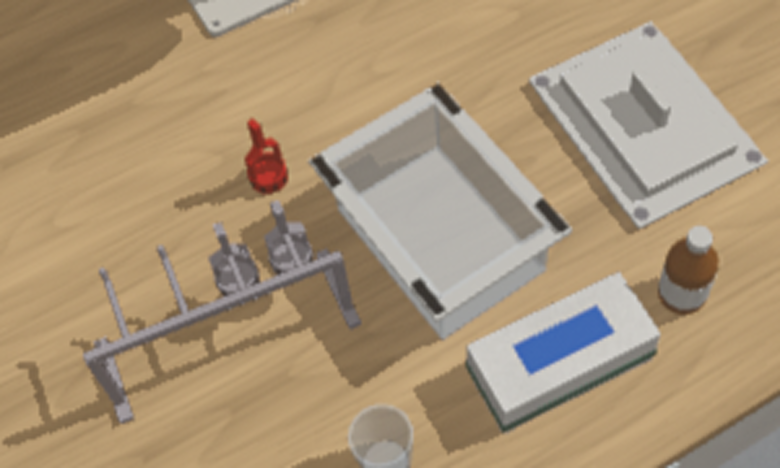

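The crops show lid marks at crop pixels (49,163), (192,168), (183,367), (37,362). The tub's black gaskets are at (298,166), (454,153), (472,338), (314,352). Peg roots are at x≈553, 613, 673 and 733, with baskets on the first two only. I'll compute poses, then take a closer look with the wrist camera.

```bash
cat >> h.py <<'E'
def fit(model,pts):
    """2D rigid fit: model (n,2)->pts (n,2); returns xy, yaw, residuals"""
    m=np.array(model);p=np.array(pts);mc,pc=m.mean(0),p.mean(0)
    H=(m-mc).T@(p-pc);a=np.arctan2(H[0,1]-H[1,0],H[0,0]+H[1,1])
    r=np.array([[np.cos(a),-np.sin(a)],[np.sin(a),np.cos(a)]])
    t=pc-r@mc
    return t,a,np.linalg.norm(m@r.T+t-p,axis=1)
E
python3 - <<'E'
from h import *
c=shot("top")
im=cv2.cvtColor(c["image"],cv2.COLOR_RGB2GRAY)
f=lambda u,v:(u/2.5+170-.3,v/2.5+110-.3)
def blob(u,v,dark,r=9):
    x,y=map(lambda q:int(round(q)),f(u,v));w=im[y-r:y+r+1,x-r:x+r+1].astype(float)
    return x,y,w
def cent(u,v,thr,r):
    x,y,w=blob(u,v,1,r);m=np.clip(thr-w,0,None);k=np.arange(-r,r+1)
    return x+(m.sum(0)*k).sum()/m.sum(), y+(m.sum(1)*k).sum()/m.sum()
for u,v in [(298,166),(49,163)]: print(blob(u,v,1,7)[2].astype(int))
lid=[ray(c,*f(u,v),.015)[:2] for u,v in [(49,163),(37,362),(183,367),(192,168)]]
print("lid",fit([(.118,.086),(-.118,.086),(-.118,-.086),(.118,-.086)],lid))
tub=[ray(c,*f(u,v),.114)[:2] for u,v in [(298,166),(314,352),(472,338),(454,153)]]
print("tub",fit([(.103,.087),(-.103,.087),(-.103,-.087),(.103,-.087)],tub))
st=[ray(c,*f(u,v),.134)[:2] for u,v in [(733,253),(673,249),(613,241),(553,236)]]
print("stand",fit([(.01,-.099),(.01,-.033),(.01,.033),(.01,.099)],st))
for u,v in [(541,285),(600,293)]: print(ray(c,*f(u,v),.15))
print("red",ray(c,*f(505,422),.06))
E
```

```text
[[ 94  95 101 107  79  34  22  25  45  74 108 123 125 125 123]
 [ 91  91  98 108  77  34  17  21  35  68 107 122 123 124 123]
 [ 91  92  96 106  78  36  19  23  37  70 107 123 125 124 122]
 [ 92  94  94 104  77  38  19  19  35  72 108 124 123 124 120]
 [ 94  94  97 104  80  40  18  19  33  71 106 120 119 116 114]
 [ 94  93  95 104  83  44  21  20  34  68 100 107 100  92  89]
 [ 91  90  92  96  82  47  24  19  29  65  94  95  78  65  66]
 [ 86  85  90  95  82  48  22  19  28  66  97  99  75  62  61]
 [ 88  87  89  94  86  56  24  19  30  66 102 103  81  68  74]
 [ 90  90  91  98  92  59  28  20  25  61 101 109  90  82  86]
 [ 91  89  92  96  93  63  29  19  23  52  95 111  97  88  96]
 [ 89  90  89  95 100  70  31  16  23  43  87 109 101  94 103]
 [ 87  83  86  92 105  79  33  18  21  44  84 110 106  93 101]
 [ 85  84  82  89 105  78  34  17  20  40  81 110 106  98 101]
 [ 83  84  81  88 102  77  34  16  19  39  80 108 109  97 101]]
[[ 97 100 100  99 100  99 100  99  99 100  98 100 101 100 100]
 [ 96  96  95  97  98 100  96  96  99  97  94  95  95  96  94]
 [ 92  90  92  98 103 104 10
[... 614 characters left out ...]
5 117 126 126 125 126 126 125 124 124 124 122 120]
 [ 94  98 108 118 124 124 124 126 127 123 116 118 122 123 123]
 [ 92  95 109 120 121 126 123 123 124 121 117 119 126 123 125]]
lid (array([0.54242416, 0.31280348]), np.float64(-0.03637867330279239), array([0.00047524, 0.00031706, 0.00011999, 0.00070314]))
tub (array([ 0.54885191, -0.00477943]), np.float64(0.084592726108103), array([9.44857130e-05, 7.13476256e-04, 3.93499629e-04, 8.33049503e-04]))
stand (array([ 0.54372739, -0.28350568]), np.float64(-0.1023379418033909), array([0.00151668, 0.00143787, 0.00095352, 0.00126969]))
[ 0.50978093 -0.17102225  0.15      ]
[ 0.50102744 -0.23370128  0.15      ]
red [ 0.35924642 -0.14065072  0.06      ]
```

```bash
python3 - <<'E'
from h import *
S=np.array([.5437,-.2835]);a=-.1023
r=np.array([[np.cos(a),-np.sin(a)],[np.sin(a),np.cos(a)]])
p=S+r@[-.045,.066]
manip.command_gripper(.04,60)
manip.move_to([*p,.25],down(-np.pi/2+a))
c=shot("wrist","w1")
np.save("w1.npy",c["cam_to_world"])
for y in (.099,.033):
  for x in(-.035,-.045):
    q=S+r@[x,y];print(q,proj(c,[*q,.182]),proj(c,[*q,.138]))
print(manip.get_joint_positions().round(2),manip.get_time())
E
```

```text
[ 0.51899303 -0.18144332] [271.40768679 197.72239874] [278.17173628 183.28088937]
[ 0.50904531 -0.18042211] [271.97874957 209.66468199] [278.5758165  193.50707339]
[ 0.512253   -0.24709827] [355.34999998 197.74186826] [348.74402953 183.29973256]
[ 0.50230528 -0.24607705] [354.78619519 209.6814874 ] [348.34423576 193.52396974]
[-0.42  0.29  1.78 -0.    1.07  1.25] 2.425
```

View pics/w1.png

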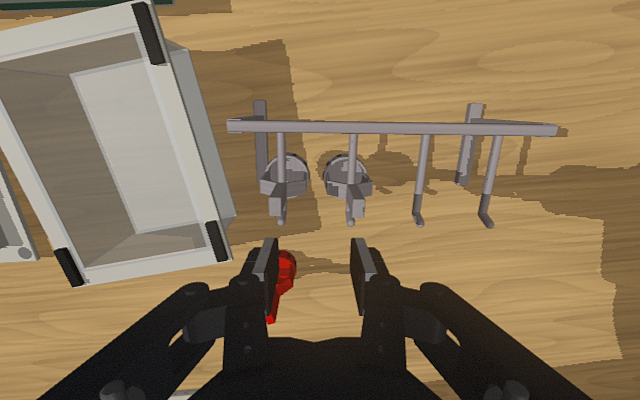

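```bash
python3 - <<'E'
import cv2
im=cv2.imread("pics/w1.png")[115:235,215:415]
cv2.imwrite("pics/w1c.png",cv2.resize(im,None,fx=4,fy=4,interpolation=cv2.INTER_CUBIC))
E
```

```text
(no output)
```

View pics/w1c.png

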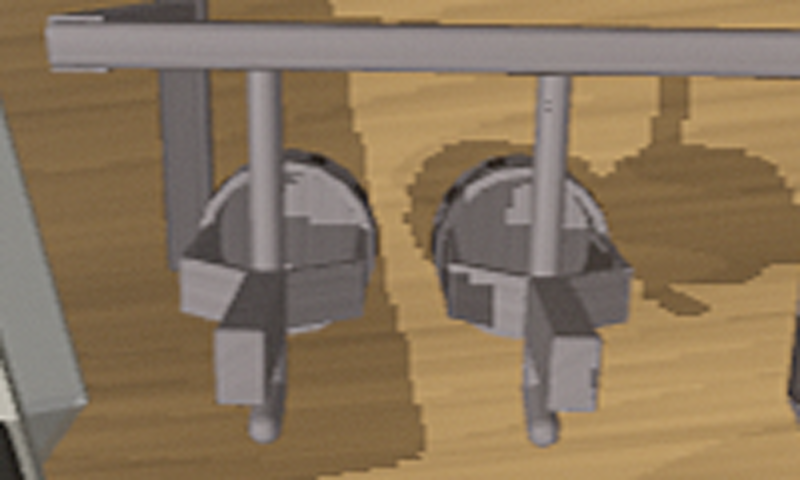

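Tab-top centres in the full wrist image are (275,206.7) and (358.3,208) at z≈0.182. Next I grasp the first one, lift it 28 mm, and slide it off.

```bash
cat >> h.py <<'E'
S=np.array([.5437,-.2835]);SA=-.1023
TUB=np.array([.5489,-.0048]);TA=.0846
def r2(a): return np.array([[np.cos(a),-np.sin(a)],[np.sin(a),np.cos(a)]])
def st(s):
    print(s,manip.get_position().round(4),"w",round(manip.get_width(),4),"gf",round(manip.get_grip_force(),1),"F",manip.get_contact_force().round(1),"t",round(manip.get_time(),1),flush=True)
def take(p):
    o=down(-np.pi/2+SA)
    manip.move_to([*p,.24],o); manip.servo_line([*p,.166],rate=.1); st("at")
    manip.command_gripper(0,60); st("grip")
    manip.servo_line([*p,.194],rate=.06); st("up")
    q=p+r2(SA)@[-.085,0]
    manip.servo_line([*q,.194],rate=.1); st("out")
    manip.servo_line([*q,.30],rate=.15); st("high")
E
python3 - <<'E'
from h import *
c=shot("wrist")
A=ray(c,275,206.7,.182)[:2];B=ray(c,358.3,208,.182)[:2]
print(A,B,r2(-SA)@(A-S),r2(-SA)@(B-S))
for u,v in[(281,221),(350.3,222)]: print(r2(-SA)@(ray(c,u,v,.148)[:2]-S))
np.save("AB.npy",[A,B])
take(A)
shot("wrist","w2"); shot("scene","s2")
E
```

```text
[ 0.51122571 -0.18333941] [ 0.50335584 -0.24909358] [-0.04253308  0.09632062] [-0.04364688  0.03010653]
[-0.06894282  0.09628332]
[-0.06997381  0.03125282]
at [ 0.5116 -0.1836  0.1665] w 0.0398 gf 0.0 F [-0.1 -1.6 -0.6] t 3.6
grip [ 0.5117 -0.1834  0.1667] w 0.0079 gf 60.0 F [-0.7  1.4  5.3] t 4.0
up [ 0.5112 -0.1834  0.1942] w 0.0082 gf 59.2 F [-0.3 -0.6 -0.2] t 4.6
out [ 0.4274 -0.1749  0.1942] w 0.0084 gf 59.2 F [-0.1  0.5 -1.1] t 5.6
high [ 0.4262 -0.1744  0.2992] w 0.0081 gf 59.2 F [-0.3  0.2 -1. ] t 6.5
```

View pics/w2.png

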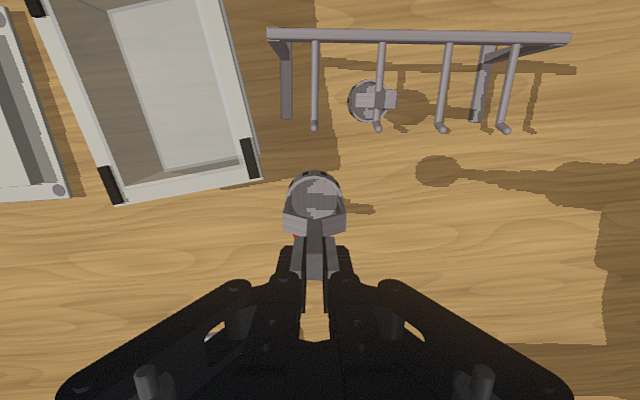

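The basket is held firmly at (315,220) and is clear of the peg; the other still hangs at (375,100). Now I place this one.

```bash
cat >> h.py <<'E'
def place(lx,ly):
    q=TUB+r2(TA)@[lx,ly];o=down(-np.pi/2+TA)
    manip.move_to([*q,.26],o); st("over")
    manip.servo_line([*q,.119],rate=.12); manip.hold(.2)
    f0=manip.get_contact_force()[2]; z=.119
    while z>.100:
        z-=.0015; manip.servo_line([*q,z],rate=.03)
        if manip.get_contact_force()[2]-f0>3: break
    st("down"); manip.command_gripper(.045); st("open"); manip.hold(.2)
    manip.servo_line([*q,.22],rate=.12)
E
python3 - <<'E'
from h import *
place(.045,0)
A,B=np.load("AB.npy")
manip.move_to([*(B+[-.05,0]),.27],down(-np.pi/2+SA))
shot("wrist","w3");shot("top","t3")
im=np.hstack([cv2.imread("pics/w3.png"),cv2.imread("pics/t3.png")[100:300,170:490].repeat(2,0).repeat(2,1)])
cv2.imwrite("pics/m3.png",cv2.resize(im,(800,250),interpolation=cv2.INTER_AREA))
E
```

```text
over [ 0.5931 -0.0017  0.2598] w 0.0083 gf 59.2 F [ 0.1  1.2 -1.9] t 7.5
down [ 0.5942 -0.001   0.1112] w 0.0086 gf 60.5 F [-2.5 -0.2  8.7] t 10.6
open [ 0.5937 -0.001   0.1098] w 0.0451 gf 0.0 F [-0.4 -0.3 -0.2] t 11.0
```

View pics/m3.png

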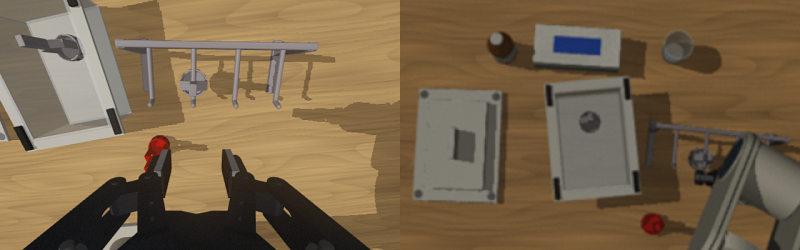

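The first basket stands upright in the tub (top view 590,121) and the second still hangs. I'll take and place the second.

```bash
python3 - <<'E'
from h import *
A,B=np.load("AB.npy")
take(B)
if manip.get_width()>.005: place(-.045,0)
manip.move_to([.45,.12,.36],down(-np.pi/2+TA))
shot("wrist","w4");shot("top","t4")
im=np.hstack([cv2.imread("pics/w4.png"),cv2.imread("pics/t4.png")[100:300,170:490].repeat(2,0).repeat(2,1)])
cv2.imwrite("pics/m4.png",cv2.resize(im,(800,250),interpolation=cv2.INTER_AREA))
E
```

```text
at [ 0.5037 -0.2494  0.1666] w 0.0452 gf 0.0 F [ 0.1 -0.4  1.3] t 14.7
grip [ 0.5037 -0.249   0.1666] w 0.0085 gf 59.9 F [-0.4  1.6  5.6] t 15.2
up [ 0.5033 -0.2491  0.1942] w 0.0083 gf 59.1 F [-0.2 -0.7 -2.1] t 15.8
out [ 0.4194 -0.2407  0.1942] w 0.0084 gf 59.1 F [ 0.6  0.  -1.5] t 16.8
high [ 0.4184 -0.2401  0.2991] w 0.0083 gf 59.1 F [-0.2 -0.7 -1.7] t 17.6
over [ 0.5039 -0.0093  0.2597] w 0.0084 gf 59.1 F [-0.6 -0.7 -1.5] t 18.6
down [ 0.5046 -0.0086  0.1111] w 0.0085 gf 60.9 F [-3.4  0.1 11.2] t 21.6
open [ 0.504  -0.0086  0.1099] w 0.0445 gf 0.0 F [ 0.2 -0.6 -0. ] t 22.1
```

View pics/m4.png

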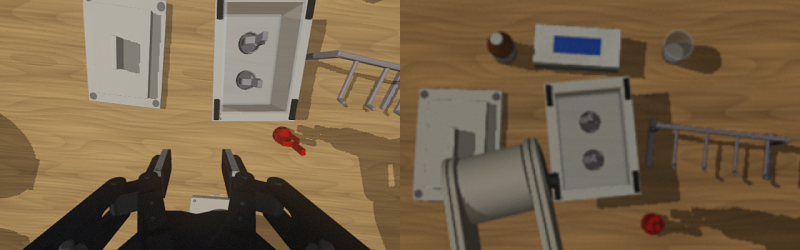

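Both baskets stand in the tub at (250,42) and (247,80) in the wrist half. The lid has not moved. I'll measure the lid again from close up.

```bash
cat >> h.py <<'E'
def marks(c,L,la,z,tol=25):
    """thumb marks found near their predicted pixels"""
    g=cv2.cvtColor(c["image"],cv2.COLOR_RGB2GRAY)
    bh=cv2.morphologyEx(g,cv2.MORPH_BLACKHAT,cv2.getStructuringElement(cv2.MORPH_ELLIPSE,(21,21)))
    n,_,s,ce=cv2.connectedComponentsWithStats((bh>25).astype(np.uint8))
    ok=[ce[i] for i in range(1,n) if 25<s[i,4]<250 and .5<s[i,2]/s[i,3]<2 and s[i,4]>.6*s[i,2]*s[i,3]]
    m,p=[],[]
    for k in [(.118,.086),(-.118,.086),(-.118,-.086),(.118,-.086)]:
        e=proj(c,[*(L+r2(la)@k),z]);d=[np.linalg.norm(o-e) for o in ok]
        if d and min(d)<tol: m.append(k);p.append(ray(c,*ok[int(np.argmin(d))],z)[:2])
    return fit(m,p) if len(m)>1 else None
LID=np.array([.5424,.3128]);LA=-.0364
E
python3 - <<'E'
from h import *
manip.move_to([.44,.30,.34],down(-np.pi/2+LA))
c=shot("wrist","w5");print(marks(c,LID,LA,.015));print(manip.get_joint_positions().round(2))
for k in [(.118,.086),(-.118,.086),(-.118,-.086),(.118,-.086)]: print(proj(c,[*(LID+r2(LA)@k),.015]).round())
E
```

```text
(array([0.54071816, 0.31254593]), np.float64(-0.038791131851576066), array([0.00092417, 0.00119975, 0.00035667]))
[ 0.57  0.17  1.72 -0.    1.25  2.18]
[241.   2.]
[252. 166.]
[354. 166.]
[362.   3.]
```

View pics/w5.png

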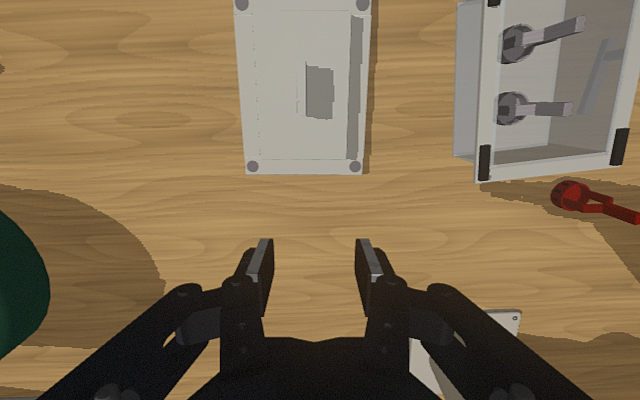

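The lid is unmoved at (0.542, 0.3127): marks at (241,3), (252,166), (354,166) and (362,3), as predicted. I'll grasp the handle and carry the lid to hover over the tub.

```bash
python3 - <<'E'
from h import *
L=np.array([.5418,.3127]);la=-.037;o=down(-np.pi/2+la)
manip.move_to([*L,.16],o)
manip.servo_line([*L,.066],rate=.1); st("at")
manip.command_gripper(0,110); st("grip")
manip.servo_line([*L,.24],rate=.1); st("up")
o=down(-np.pi/2+TA)
manip.move_to([*TUB,.24],o); st("over")
manip.servo_line([*TUB,.203],rate=.06);st("hover")
c=shot("wrist","w6")
z=manip.get_position()[2]-.066+.015
print("lid",marks(c,TUB,TA,z))
for k in [(.118,.086),(-.118,.086),(-.118,-.086),(.118,-.086)]: print(proj(c,[*(TUB+r2(TA)@k),z]).round())
shot("top","t6");shot("scene","s6")
im=np.hstack([cv2.imread("pics/w6.png"),cv2.imread("pics/s6.png")[130:330,140:460].repeat(2,0).repeat(2,1)])
cv2.imwrite("pics/m6.png",cv2.resize(im,(800,250),interpolation=cv2.INTER_AREA))
E
```

```text
at [0.5423 0.313  0.0667] w 0.0451 gf 0.0 F [0.3 0.6 1. ] t 27.0
grip [0.5422 0.3129 0.067 ] w 0.0087 gf 109.3 F [-3.2 -0.5  6.6] t 27.4
up [0.5415 0.3125 0.2393] w 0.0089 gf 108.2 F [ 1.2  0.1 -3.3] t 29.3
over [ 0.5492 -0.0041  0.2401] w 0.0086 gf 108.1 F [-0.6  0.4 -3.6] t 30.5
hover [ 0.5491 -0.0048  0.2031] w 0.0087 gf 108.1 F [-0.3 -0.1 -3.1] t 31.3
lid None
[174.  39.]
[215. 345.]
[413. 345.]
[455.  39.]
```

View pics/m6.png

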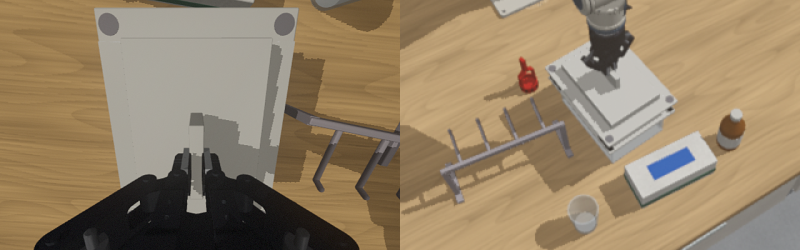

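The held lid's front marks are at (174,38) and (456,38), within 1 px of prediction, so it is centred over the tub. Lowering now.

```bash
python3 - <<'E'
from h import *
f0=manip.get_contact_force()[2]
manip.servo_line([*TUB,.180],rate=.05); st("a"); z=.180
while z>.168:
    z-=.0015; manip.servo_line([*TUB,z],rate=.03)
    if manip.get_contact_force()[2]-f0>4: break
st("down")
manip.command_gripper(.04); st("open"); manip.hold(.2)
manip.servo_line([*TUB,.30],rate=.15)
manip.move_to([.44,-.01,.42],down(-np.pi/2+TA))
c=shot("wrist","w7");print("wr",marks(c,TUB,TA,.121));c=shot("scene");print("sc",marks(c,TUB,TA,.121,12))
E
```

```text
a [ 0.5488 -0.0048  0.1797] w 0.009 gf 108.1 F [ 0.3 -0.4 -3.5] t 32.0
down [ 0.5492 -0.0048  0.173 ] w 0.0091 gf 108.7 F [-0.5 -0.4  3.3] t 33.3
open [ 0.549  -0.0048  0.1725] w 0.04 gf 0.0 F [ 0.1  0.6 -0.1] t 33.7
wr None
sc (array([ 0.55092289, -0.00426114]), np.float64(0.08325622042275613), array([0.0003587, 0.0003587]))
```

View pics/w7.png

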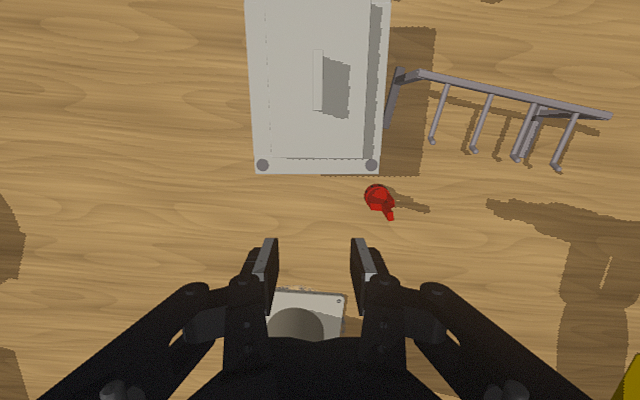

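The lid lies on the gasket, seated and aligned: near marks at (262,165) and (372,165), and the scene view fits within 2 mm. Now I press the corners in order.

```bash
cat >> h.py <<'E'
def press(k,zs=.148,fmax=28,zmin=.1345):
    q=TUB+np.array([.001,0])+r2(TA)@k;o=down(-np.pi/2+TA)
    manip.move_to([*q,.23],o); manip.servo_line([*q,zs],rate=.12); manip.hold(.15)
    f0=manip.get_contact_force()[2]; z=zs; log=[]
    while z>zmin:
        z-=.001; manip.servo_line([*q,z],rate=.02)
        f=manip.get_contact_force()[2]-f0; log.append((round(manip.get_position()[2]*1000,1),round(f,1)))
        if f>fmax: break
    manip.hold(.2); log.append((round(manip.get_position()[2]*1000,1),round(manip.get_contact_force()[2]-f0,1)))
    print(k,log,flush=True)
    manip.servo_line([*q,.23],rate=.15)
E
python3 - <<'E'
from h import *
manip.command_gripper(0,40)
for k in [(.119,.087),(-.119,.087),(-.119,-.087),(.119,-.087)]: press(k)
st("end")
E
```

```text
(0.119, 0.087) [(np.float64(147.2), np.float64(-0.0)), (np.float64(145.9), np.float64(-1.3)), (np.float64(144.9), np.float64(-0.7)), (np.float64(143.9), np.float64(-0.2)), (np.float64(142.9), np.float64(0.7)), (np.float64(141.9), np.float64(-0.8)), (np.float64(140.9), np.float64(-0.7)), (np.float64(139.9), np.float64(0.1)), (np.float64(138.9), np.float64(-0.0)), (np.float64(137.9), np.float64(-0.9)), (np.float64(136.9), np.float64(0.6)), (np.float64(135.9), np.float64(-0.8)), (np.float64(134.9), np.float64(0.4)), (np.float64(133.9), np.float64(0.7)), (np.float64(134.0), np.float64(-0.6))]
(-0.119, 0.087) [(np.float64(147.2), np.float64(-0.7)), (np.float64(146.0), np.float64(-0.6)), (np.float64(144.9), np.float64(0.0)), (np.float64(143.9), np.float64(-0.0)), (np.float64(142.9), np.float64(0.1)), (np.float64(141.9), np.float64(-1.1)), (np.float64(140.9), np.float64(-0.6)), (np.float64(139.9), np.float64(-0.1)), (np.float64(138.9), np.float64(0.2)), (np.float64(137.9), np.float64(-0.5)), (np.float64(136.9), np.float64(0.1)), (np.float64(135.9), np.float64(-0.4)), (np.float64(134.9), np.
[... 653 characters left out ...]
p.float64(134.0), np.float64(-0.7))]
(0.119, -0.087) [(np.float64(147.2), np.float64(0.7)), (np.float64(145.9), np.float64(-0.1)), (np.float64(144.9), np.float64(0.3)), (np.float64(143.9), np.float64(-0.6)), (np.float64(142.9), np.float64(0.4)), (np.float64(141.9), np.float64(0.2)), (np.float64(140.9), np.float64(0.4)), (np.float64(139.9), np.float64(0.4)), (np.float64(138.9), np.float64(0.2)), (np.float64(137.9), np.float64(0.6)), (np.float64(136.9), np.float64(-0.0)), (np.float64(135.9), np.float64(0.3)), (np.float64(134.9), np.float64(1.2)), (np.float64(133.9), np.float64(-0.2)), (np.float64(134.0), np.float64(0.5))]
end [ 0.6752 -0.0814  0.2291] w -0.0004 gf 0.0 F [-0.5  0.2 -0.4] t 61.8
```

No contact at all, so the lid may have shifted, or the tips reach less far than I assumed. I'll look.

```bash
python3 - <<'E'
from h import *
q=TUB+r2(TA)@[-.119,-.087]
manip.move_to([*q,.20],down(-np.pi/2+TA)); manip.servo_line([*q,.136])
c=shot("wrist","w8");shot("scene","s8")
im=np.hstack([cv2.imread("pics/w8.png"),cv2.imread("pics/s8.png")[100:300,180:500].repeat(2,0).repeat(2,1)])
cv2.imwrite("pics/m8.png",cv2.resize(im,(800,250),interpolation=cv2.INTER_AREA))
E
```

```text
(no output)
```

View pics/m8.png

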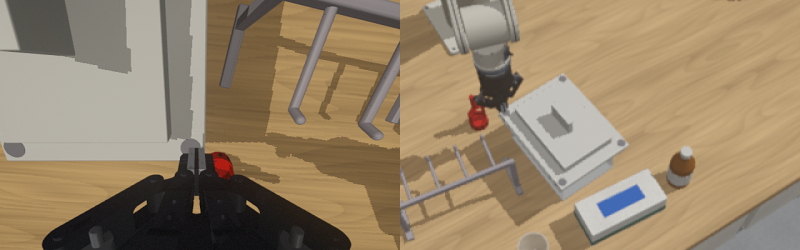

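The lid is seated and the tips hover just above the mark (190,146), so the tips simply reach less far than 22 mm. I'll press again, going deeper under force control.

```bash
python3 - <<'E'
from h import *
manip.servo_line([*manip.get_position()[:2],.23])
for k in [(.119,.087)]: press(k,.135,30,.108)
st("end")
E
```

```text
(0.119, 0.087) [(np.float64(134.2), np.float64(1.1)), (np.float64(132.9), np.float64(0.2)), (np.float64(131.9), np.float64(0.6)), (np.float64(130.9), np.float64(0.6)), (np.float64(129.9), np.float64(0.3)), (np.float64(128.9), np.float64(0.9)), (np.float64(127.9), np.float64(0.3)), (np.float64(126.9), np.float64(0.5)), (np.float64(125.9), np.float64(-0.2)), (np.float64(124.9), np.float64(0.4)), (np.float64(123.9), np.float64(0.1)), (np.float64(122.9), np.float64(0.6)), (np.float64(122.3), np.float64(2.2)), (np.float64(121.8), np.float64(6.2)), (np.float64(121.1), np.float64(8.4)), (np.float64(120.3), np.float64(9.9)), (np.float64(119.4), np.float64(10.0)), (np.float64(118.5), np.float64(11.8)), (np.float64(117.5), np.float64(10.6)), (np.float64(116.8), np.float64(13.6)), (np.float64(116.7), np.float64(19.7)), (np.float64(116.6), np.float64(26.1)), (np.float64(116.5), np.float64(31.4)), (np.float64(116.5), np.float64(32.1))]
end [0.6604 0.0918 0.2287] w 0.0003 gf 0.0 F [-1.4  0.2  0.1] t 73.3
```

The first corner yielded over 6 mm at about 11 N, then stopped hard. Now the rest.

```bash
python3 - <<'E'
from h import *
import io,contextlib
for k in [(-.119,.087),(-.119,-.087),(.119,-.087),(.119,.087)]: press(k,.127,30,.110)
manip.move_to([.40,-.01,.42],down(-np.pi/2+TA))
c=shot("wrist","w9");c=shot("scene","s9");print("sc",marks(c,TUB,TA,.115,12))
im=np.hstack([cv2.imread("pics/w9.png"),cv2.imread("pics/s9.png")[100:300,180:500].repeat(2,0).repeat(2,1)])
cv2.imwrite("pics/m9.png",cv2.resize(im,(800,250),interpolation=cv2.INTER_AREA))
st("end")
E
```

```text
(-0.119, 0.087) [(np.float64(126.2), np.float64(-1.5)), (np.float64(124.9), np.float64(-0.7)), (np.float64(123.9), np.float64(-0.7)), (np.float64(122.9), np.float64(-0.7)), (np.float64(122.1), np.float64(2.3)), (np.float64(121.3), np.float64(4.6)), (np.float64(120.3), np.float64(5.7)), (np.float64(119.4), np.float64(5.9)), (np.float64(118.4), np.float64(7.2)), (np.float64(117.4), np.float64(7.5)), (np.float64(116.6), np.float64(10.1)), (np.float64(116.4), np.float64(24.5)), (np.float64(116.3), np.float64(38.6)), (np.float64(116.3), np.float64(39.0))]
(-0.119, -0.087) [(np.float64(126.2), np.float64(-0.6)), (np.float64(124.9), np.float64(0.3)), (np.float64(123.9), np.float64(0.2)), (np.float64(122.9), np.float64(0.1)), (np.float64(122.2), np.float64(5.3)), (np.float64(121.4), np.float64(8.6)), (np.float64(120.4), np.float64(8.2)), (np.float64(119.5), np.float64(9.0)), (np.float64(118.5), np.float64(9.2)), (np.float64(117.6), np.float64(9.6)), (np.float64(116.7), np.float64(12.3)), (np.float64(116.5), np.float64(25.3)), (np.float64(116.4), np.float64(38.2)), (np.float64(116.4), np.floa
[... 774 characters left out ...]
np.float64(122.9), np.float64(-0.3)), (np.float64(121.9), np.float64(-0.9)), (np.float64(120.9), np.float64(-0.4)), (np.float64(119.9), np.float64(-0.2)), (np.float64(118.9), np.float64(0.0)), (np.float64(117.9), np.float64(-1.1)), (np.float64(116.9), np.float64(-0.5)), (np.float64(116.4), np.float64(4.1)), (np.float64(116.4), np.float64(10.7)), (np.float64(116.3), np.float64(17.1)), (np.float64(116.3), np.float64(24.9)), (np.float64(116.2), np.float64(30.8)), (np.float64(116.2), np.float64(31.2))]
sc (array([0.55323028, 0.00070754]), np.float64(0.08764916071657661), array([5.61607386e-05, 4.80035897e-04, 4.46284645e-04]))
end [ 0.4006 -0.0098  0.4192] w 0.0003 gf 0.0 F [0.4 0.1 0.3] t 101.2
```

View pics/m9.png

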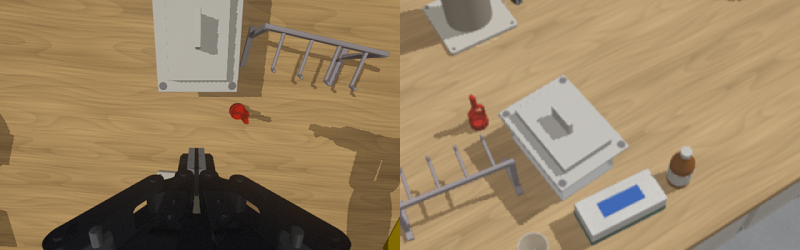

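All four corners now stop hard at the same height (116.2–116.5 mm), and corner 1 stayed down when pressed again. The view shows the lid flat on the tub and the bystanders undisturbed, so I'm handing in.

```bash
python3 -c "
from rig import manip
manip.hold(.5);print(manip.sign_off())"
```

```text
the job is handed in; nothing more can be done
None
```

I stood both baskets upright in the tub, set the lid on, pressed every corner until the gasket gave way and the lid was fully home, and handed the job in after about 102 s of robot time; the glove box, bottle and beaker were not touched.

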